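Unlock the sliding cover and lay out the ink stick

TASK

Get the ink stick ready for grinding: hold the thumb release of the wooden box's cover down while sliding the cover to the left, fully open, and let the release spring up so that the cover is locked there. Then lift the ink stick out of the uncovered right bay and lay it flat on the middle of the ink stone. Leave the water dropper where it stands.

Things in the scene. Friction and masses are not known exactly. Their poses are not given: they have to be found in the camera images.
- stick_box: Fixed wooden box, 160 (its x) x 252 (its y) x 40 mm high, turned on the table; origin: centre of its underside, on the table. x points from its front (metal rail, towards the robot) to its back, y to its left. Two bays side by side behind the rail, floors 6 mm above the table. Metal guide strips on the front and back edges rise to 48 mm.
- bay_floor (a point): Centre of the floor of the right bay (the ink stick's), 6 mm above the table; axes as the box's. The bay is 104 (x) x 117 (y) mm inside, walls up to 40 mm. The left bay is the same, centred 123 mm to its left (+y), open at the start; in it lies a small stone seal, 16 x 49 x 16 mm, which stays.
- cover (a joint): Slide of the flat wooden cover (143 x 124 mm, underside 42 mm, top 47 mm above the table) along the box's +y. 0 = over the right bay; 0.120 m = hard stop, right bay uncovered. While the release is up, a rack locks it every 12 mm, with about 1.5 mm play either way; the last notch is at the stop. Unlocked it slides with 1 to 2 N.
- release (a joint): Travel of the release button in the cover: 0 = up, 0.008 m = fully down. Sprung: 1.8 N to start it, 5.4 N fully down. The cover is free while the button is more than 4 mm down; let go, it springs up and locks in the next notch.
- release_top (a point): Centre of the top of the release: a black ribbed pad, 34 x 34 mm, at the cover's front edge, 60 mm above the table when up; axes as the box's. To its left and right (+y, -y) a grey ridge on the cover, inner face 27 mm from this centre, top 65 mm above the table; open to front and back. Press the pad from between them and push the left ridge to move the cover.
- ink_stick_center (a point): Centre of the ink stick, a dark bar 20 (its x) x 75 (its y, long axis) x 10 mm (z), about 40 g, lying flat on the floor of the right bay, its long axis within 0.25 rad of the box's x axis; hidden by the cover at the start.
- stone_center (a point): Centre, half-way up, of the ink stone: a loose black slab 68 (its x) x 118 (its y, long axis) x 15 mm high, 0.6 kg, right of the paper trimmer (which lies between box and stone and is under 80 mm high). Its top is flat, 15 mm above the table, but for a hollow 6 mm deep that begins 17 mm from the centre towards its +y end.
- dropper: White porcelain water dropper, 55 x 69 x 34 mm, loose, beyond the ink stone; origin at the centre of its underside. Leave it.

How it is judged:
By the outcome, as a careful person would: the job done as asked, in the order asked, and still so for the second after the job is handed in, with the robot touching nothing.
It also fails if it takes over 48 s, if anything falls off the work surface, if the arm or the gripper's body presses on something with over 40 N, if the wrist force passes 120 N, or if a joint passes its speed limit or range.

ROBOT

A 7-joint arm with a two-finger parallel gripper is mounted at the origin on a cart in front of the work surface, level with it; the furniture and walls round the work are solid. World frame = base frame: x ahead of the robot, y to its left, z up, the work surface at z = 0. Lengths are in m, angles in rad, forces in N, time in s.
With the tool pointing down it reaches from about 0.425 to 0.95 m from the base axis. Payload 4.7 kg.
Tool frame: the origin (TCP) lies at the very end of the fingers, on their centre line; the grasp point (between the pads) lies 19 mm behind it; z points along the fingers, x is the direction in which the jaws open and shut, and the axes are right-handed (so a half turn about z gives the same grasp; the last joint's range is limited). The gripper opens to 85 mm and grips with 20 to 120 N. Pads are 22 mm wide; open, the fingers measure 114 mm over their backs; the gripper's body (76 mm by 85 mm) begins 54 mm behind the grasp point. The pads swing forward as they close: fully open they stand 13 mm farther back than shut.
Start: joints at [1.123, 0.469, -0.049, 1.532, 0.024, 1.141, -0.082], TCP at [0.275, -0.617, 0.231] pointing down, gripper open.
Joint ranges: [-2.59, 2.59], [-0.33, 1.99], [-1.39, 1.29], [0.1, 2.45], [-1.04, 4.18], [0.21, 1.99], [-2.66, 2.66]. Speed limits (rad/s): [2.57, 2.57, 3.14, 3.14, 3.14, 3.14, 3.14].

INTERFACE

Orientations are given as a rotation vector (axis times angle).
In Python, from station import get_obs, get_image, camera_params, sign_off, look_for, tip_of gives the robot as it stands.
- The arm moves only by the tool servo_tool, never from a script. Its argument "series" is one flat list of numbers, 5 for each row, row after row: the opening in per cent of the stroke, from 0 (shut) to 100 (fully open), then the shift along the tool's x, y, z in mm, then the turn about the tool's z in rad. In form: [grip, tx, ty, tz, turn, grip, tx, ty, tz, turn, ...]. A call has 1 to 5 rows; each row is the pose to reach, as a shift and turn from the pose measured when the call began, along the tool's axes at that moment; what a row does not reach only later rows make up. A row lasts 1/10 s, in which the tool goes at most 50 mm and 8.59 degrees, less where a joint would pass 70% of its speed; a pose out of reach is approached as far as the arm can. A call with a gripper value outside its range is refused whole. The fingers move at their own pace and stop on an object; "squeeze" is the grip in N (left out, the last holds). Time passes only in rows, so rows that repeat a pose let the fingers close. It gives the time, the measured TCP pose, the force and the opening at its end, in the units of the state.
- get_obs(): the state, without advancing time (a new reading comes with each control period).
- get_image(name): name is "scene" or "top"; returns the picture (480x640x3 uint8, red, green, blue); there is no depth.
- camera_params(name): a dict with "fx", "fy", "cx", "cy" (pixels), "pose" (4x4, takes a point from camera to world coordinates). Camera axes: x right, y down, z forward; pixel columns grow to the right and rows downward; lengths in m; the calibration is good to about 2 mm. A picture is of the moment at which its call begins. camera_params takes no time and is no camera call.
- sign_off(): hands the job in, once; it reports no verdict.
Trained networks look in the newest picture that a camera, given by its name, has taken for a name from the list of things; names that differ only in an ending like _2 or _b are one class to them, and where a whole thing is asked for, a point or a joint stands for the part that bears it (a point fixed in the world has none). Each returns a list of dicts, best first, with "confidence" (0 to 1); they miss things now and then, are a little off and sometimes report something else, mostly with a low value. They report only what shows in the picture. A call takes as long as a camera call.
- look_for(query, camera): "position" ([column, row] in pixels, amid what is visible of it).
- tip_of(query, camera): "position" ([column, row] in pixels: a listed point, or the origin of a listed thing).
The state is a dict: "time": time; "q": joint angles; "qvel": joint speeds; "effort": joint torques, N m; "position": TCP position; "orientation": TCP orientation; "wrist_force": force on the tool from outside, world axes, zero at the start; "moment": the same for the moment, N m; "finger_gap": finger opening in m.
Only numpy, scipy, OpenCV 4.12 (cv2) and the standard library are available. Lean on these libraries where they do the work, as an engineer would, in place of code of your own. Each camera call takes 0.05 s, during which the arm holds its last target. There are 200 camera calls.

## Working session

There is one attempt and no reset: what is moved stays moved. The work goes in short steps, Python scripts to look and compute and a tool call to move; the robot and the scene stay as the last step left them, time stands still between calls to the robot, and variables do not carry over. Pictures are saved under pics/ and viewed, about 8 in all and at most 12, crops included, and the job is handed in when it is done.

Besides the shell and the picture viewer there is one more tool, called after "Emit:" as name(argument=value, ...) on one line, values as JSON. servo_tool: Moves the arm, as the interface text tells. Its arguments: {"type":"object","properties":{"series":{"type":"array"},"squeeze":{"type":"number"}},"required":["series"]}

```bash
mkdir -p pics && cat > h.py <<'E'
import numpy as np, cv2, json
from scipy.spatial.transform import Rotation as R
from station import *
def proj(cam,P):
    c=camera_params(cam);T=np.linalg.inv(np.array(c["pose"]));p=np.atleast_2d(P)@T[:3,:3].T+T[:3,3]
    return np.c_[c["fx"]*p[:,0]/p[:,2]+c["cx"],c["fy"]*p[:,1]/p[:,2]+c["cy"]]
def ray(cam,px,z):
    c=camera_params(cam);T=np.array(c["pose"]);d=T[:3,:3]@[(px[0]-c["cx"])/c["fx"],(px[1]-c["cy"])/c["fy"],1]
    return T[:3,3]+d*(z-T[2,3])/d[2]
def snap(cam,name,crop=None,scale=1):
    im=get_image(cam)[:,:,::-1]
    if crop: im=im[crop[1]:crop[3],crop[0]:crop[2]]
    cv2.imwrite(f"pics/{name}.png",cv2.resize(im,None,fx=scale,fy=scale,interpolation=cv2.INTER_CUBIC))
def rel(target):
    "shift in tool axes (mm) to world target"
    o=get_obs();return R.from_rotvec(o["orientation"]).inv().apply(np.array(target)-o["position"])*1000
E
python3 - <<'E'
from h import *
o=get_obs();print(o["time"],np.round(o["position"],3),np.round(o["orientation"],3),o["finger_gap"],np.round(R.from_rotvec(o["orientation"]).as_matrix(),3))
snap("top","t0");snap("scene","s0")
for cam in("top","scene"):
    c=camera_params(cam);print(cam,c["fx"],np.round(c["pose"],3).tolist())
Z=dict(stick_box=0,release_top=.06,stone_center=.0075,dropper=0,bay_floor=.006)
for cam in("top","scene"):
    for n in Z:
        for r in tip_of(n,cam)[:2]: print(cam,n,np.round(r["position"],1),round(r["confidence"],2),np.round(ray(cam,r["position"],Z[n]),3))
E
```

```text
0.0 [ 0.274 -0.616  0.23 ] [-2.634  1.711  0.003] 0.08588239205989774 [[ 0.407 -0.914 -0.001]
 [-0.914 -0.407  0.002]
 [-0.002  0.    -1.   ]]
top 481.7797608200016 [[0.004, -0.996, 0.086, 0.499], [-1.0, -0.005, -0.012, -0.018], [0.012, -0.086, -0.996, 1.079], [0.0, 0.0, 0.0, 1.0]]
scene 492.851258728514 [[-0.653, -0.391, 0.648, -0.21], [-0.757, 0.346, -0.554, 0.661], [-0.008, -0.853, -0.522, 0.728], [0.0, 0.0, 0.0, 1.0]]
top stick_box [194.  230.1] 0.97 [0.615 0.251 0.   ]
top release_top [201.3 263.1] 0.7 [0.538 0.219 0.06 ]
top release_top [459.6 198.4] 0.28 [ 0.68  -0.331  0.06 ]
top stone_center [453.3 311.9] 0.75 [ 0.435 -0.327  0.008]
top dropper [460.  196.7] 0.56 [ 0.695 -0.35   0.   ]
scene stick_box [223.4 305.4] 0.96 [0.627 0.251 0.   ]
scene release_top [251.6 292.9] 0.71 [0.554 0.215 0.06 ]
scene release_top [252.5 294.4] 0.64 [0.549 0.217 0.06 ]
scene stone_center [446.9 248.7] 0.83 [ 0.427 -0.328  0.007]
scene dropper [379.4 214.2] 0.7 [ 0.694 -0.344  0.   ]
scene dropper [255.  292.8] 0.52 [0.618 0.169 0.   ]
scene bay_floor [250.8 292.7] 0.68 [0.618 0.18  0.006]
```

View pics/t0.png

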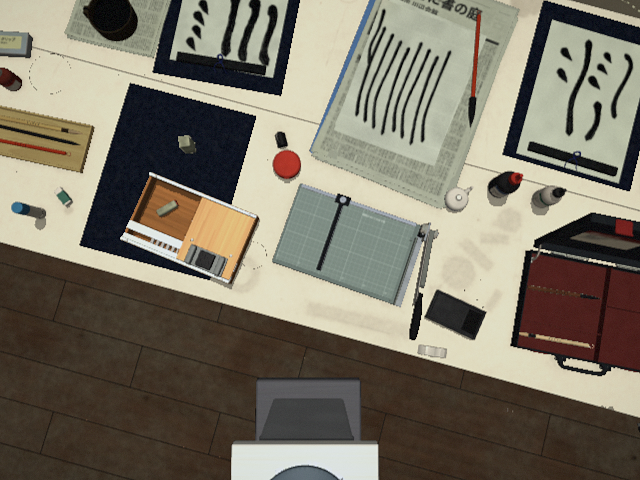

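View pics/s0.png

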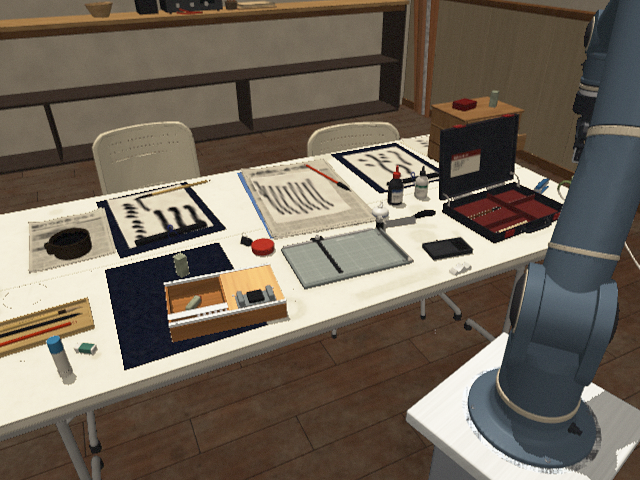

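The top view shows the box around (190,230) with the pad at about (207,262), the stone at (455,313) and the dropper at (457,197). The scene view agrees. I'll zoom in to get the yaws.

```bash
python3 - <<'E'
from h import *
im=get_image("top")[:,:,::-1]
a=cv2.resize(im[170:290,115:265],None,fx=4,fy=4,interpolation=cv2.INTER_CUBIC)
b=cv2.resize(im[280:345,415:495],None,fx=2.5,fy=4,interpolation=cv2.INTER_CUBIC)
b=cv2.resize(im[285:340,420:490],None,fx=2.85,fy=2.85,interpolation=cv2.INTER_CUBIC)
out=np.zeros((480,800,3),np.uint8);out[:480,:600]=a;out[:b.shape[0],600:600+b.shape[1]]=b[:,:200]
cv2.imwrite("pics/z.png",out)
E
```

```text
(no output)
```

View pics/z.png

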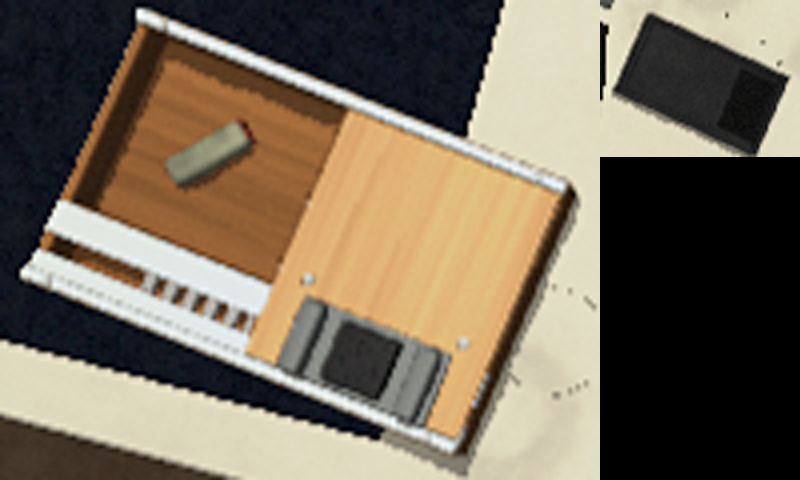

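```bash
python3 - <<'E'
from h import *
from scipy.optimize import least_squares
px=np.array([[140,12],[570,187],[22,275],[460,447]])/4+[115,170]-.4
m=np.array([[80,126],[80,-126],[-80,126],[-80,-126]])/1e3
def W(p,m,z): c,s=np.cos(p[2]),np.sin(p[2]);return np.c_[m@np.array([[c,s],[-s,c]])+p[:2],np.full(len(m),z)]
f=least_squares(lambda p:(proj("top",W(p,m,.048))-px).ravel(),[.615,.25,-.4]);b=f.x;print("box",b,f.fun.round(1))
s=np.array([[650,12],[788,75],[757,155],[613,92]])-[600,0];s=s/2.85+[420,285]-.4
ms=np.array([[34,-59],[34,59],[-34,59],[-34,-59]])/1e3  # x,y stone with +y to image right => x sign flips
ms[:,0]*=-1
f=least_squares(lambda p:(proj("top",W(p,ms,.015))-s).ravel(),[.43,-.327,np.pi-.4]);print("stone",f.x,f.fun.round(1))
pad=ray("top",np.array([361,357])/4+[115,170]-.4,.06);print("pad",pad)
c,sn=np.cos(b[2]),np.sin(b[2]);print("pad in box",np.array([[c,sn],[-sn,c]])@(pad[:2]-b[:2]))
for y in(-.0615,.0615):print("bay",W(b,np.array([[.0,y]]),0))
o=get_obs();Rm=R.from_rotvec(o["orientation"]).as_matrix();print("tool x yaw",np.arctan2(Rm[1,0],Rm[0,0]))
E
```

```text
box [ 0.6165674   0.24980675 -0.3769011 ] [ 0.4 -1.4  0.6 -2.  -0.2  1.2 -0.7  2.2]
stone [ 0.43145034 -0.32971467  2.72391973] [-0.4 -0.2  0.4 -0.2 -0.5  0.3  0.5  0.1]
pad [0.54746885 0.21161916 0.06      ]
pad in box [-0.0501939  -0.06093828]
bay [[0.59393289 0.19262346 0.        ]]
bay [[0.63920191 0.30699004 0.        ]]
tool x yaw -1.1519915414629416
```

Emit:
servo_tool(series=[12,-35,-32,0,0,12,-70,-64,0,0,12,-105,-96,0,0,12,-140,-128,0,0,12,-175,-160,0,0])

```text
time: 1.15
position: [0.35, -0.3899, 0.2316]
orientation: [2.634, -1.711, 0.001]
wrist_force: [1.3, -0.4, -0.3]
finger_gap: 0.0123
```

Emit:
servo_tool(series=[12,-35,-32,0,0,12,-70,-64,0,0,12,-105,-96,0,0,12,-140,-128,0,0,12,-175,-160,0,0])

```text
time: 1.65
position: [0.4254, -0.1632, 0.2319]
orientation: [2.634, -1.712, 0.003]
wrist_force: [0.9, 0.3, -0.1]
finger_gap: 0.0104
```

Emit:
servo_tool(series=[12,-35,-32,0,0.14,12,-70,-64,0,0.28,12,-105,-96,0,0.42,12,-140,-128,0,0.56,12,-175,-160,0,0.7])

```text
time: 2.15
position: [0.4921, 0.0348, 0.2323]
orientation: [-1.977, 2.44, -0.005]
wrist_force: [0.3, -0.2, 0.1]
finger_gap: 0.0101
```

```bash
cat >> h.py <<'E'
BOX=np.array([.6166,.2498]);YB=-.377
def box2w(x,y,z): c,s=np.cos(YB),np.sin(YB);return np.array([BOX[0]+c*x-s*y,BOX[1]+s*x+c*y,z])
def st(target=None,yaw=None):
    o=get_obs();Rm=R.from_rotvec(o["orientation"]).as_matrix();y=np.arctan2(Rm[1,0],Rm[0,0])
    print("t",round(o["time"],2),"pos",np.round(o["position"],4),"yaw",round(y,3),"tilt",round(Rm[2,2],4),"F",np.round(o["wrist_force"],1),"gap",round(o["finger_gap"],4),"q",np.round(o["q"],2))
    if target is not None: print("shift mm",np.round(rel(target),1))
    if yaw is not None: print("turn",round((y-yaw+np.pi/2)%np.pi-np.pi/2,3))
E
python3 - <<'E'
from h import *
st([.547,.212,.12],YB+np.pi/2)
E
```

```text
t 2.15 pos [0.4921 0.0348 0.2323] yaw -1.78 tilt -1.0 F [ 0.3 -0.2  0.1] gap 0.0101 q [ 0.21  0.2  -0.42  1.94  0.1   1.02 -2.03]
shift mm [-184.8  -16.6  112.1]
turn 0.168
```

Emit:
servo_tool(series=[12,-40,-4,10,0.08,12,-80,-8,35,0.17,12,-120,-12,60,0.17,12,-155,-15,85,0.17,12,-185,-17,112,0.17])

```text
time: 2.65
position: [0.5481, 0.2144, 0.1195]
orientation: [-1.763, 2.597, -0.004]
wrist_force: [0.6, -0.4, 0.1]
finger_gap: 0.0105
```

```bash
python3 - <<'E'
from h import *
st([.547,.212,.075],YB+np.pi/2)
snap("scene","s1",(160,220,340,360),4)
im=cv2.imread("pics/s1.png")
for n,z in(("release_top",.06),):
    for cam in("scene","top"):
        if cam=="top":snap("top","t1")
        for r in tip_of(n,cam)[:2]: print(cam,np.round(r["position"],1),round(r["confidence"],2),np.round(ray(cam,r["position"],z),4))
print(proj("scene",[.547,.212,.06]),proj("scene",[box2w(-.08,-.126,.048),box2w(-.08,.126,.048),box2w(.08,-.126,.048),box2w(.08,.126,.048)]))
E
```

```text
t 2.65 pos [0.5481 0.2144 0.1195] yaw -1.949 tilt -1.0 F [ 0.6 -0.4  0.1] gap 0.0105 q [-0.14  0.48 -0.4   1.84  0.24  0.87 -2.61]
shift mm [ 2.7  0.3 44.4]
turn -0.001
scene [255.2 295.2] 0.7 [0.5423 0.2138 0.06  ]
top [201.5 261.8] 0.5 [0.5412 0.2185 0.06  ]
[[254.69520623 293.87218839]] [[287.0048277  299.70472791]
 [169.53612959 325.44879929]
 [269.45894927 261.60502533]
 [164.12589593 282.1423312 ]]
```

View pics/s1.png

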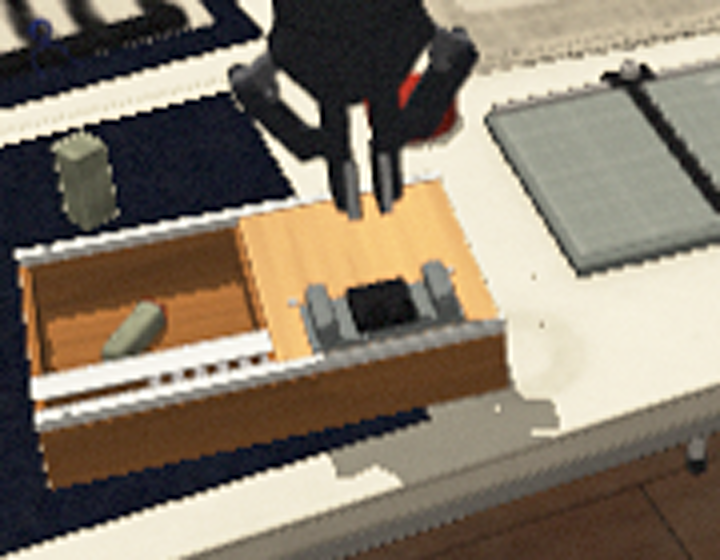

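Joint 7 is near its limit here, so I'll flip the wrist half a turn, which gives the same grasp.

Emit:
servo_tool(series=[12,0,0,0,-0.148,12,0,0,0,-0.296,12,0,0,0,-0.444,12,0,0,0,-0.592,12,0,0,0,-0.74])

```text
time: 3.35
position: [0.548, 0.2104, 0.121]
orientation: [2.588, -1.78, 0.008]
wrist_force: [-0.1, 0.4, -0.8]
finger_gap: 0.0101
```

Emit:
servo_tool(series=[12,0,0,0,-0.148,12,0,0,0,-0.296,12,0,0,0,-0.444,12,0,0,0,-0.592,12,0,0,0,-0.74])

```text
time: 3.85
position: [0.549, 0.2082, 0.1224]
orientation: [3.055, -0.719, 0.012]
wrist_force: [-0.6, 0.2, -0.4]
finger_gap: 0.0099
```

Emit:
servo_tool(series=[12,0,0,0,-0.148,12,0,0,0,-0.296,12,0,0,0,-0.444,12,0,0,0,-0.592,12,0,0,0,-0.74])

```text
time: 4.35
position: [0.5501, 0.2059, 0.1237]
orientation: [3.103, 0.438, 0.013]
wrist_force: [0.2, 0.6, 0.1]
finger_gap: 0.01
```

Emit:
servo_tool(series=[12,0,0,0,-0.148,12,0,0,0,-0.296,12,0,0,0,-0.444,12,0,0,0,-0.592,12,0,0,0,-0.74])

```text
time: 4.85
position: [0.5511, 0.2035, 0.1248]
orientation: [2.728, 1.532, 0.009]
wrist_force: [-0.6, 0.0, 0.3]
finger_gap: 0.0104
```

```bash
python3 - <<'E'
from h import *
st([.544,.214,.075],YB+np.pi/2)
E
```

```text
t 4.85 pos [0.5511 0.2035 0.1248] yaw 1.023 tilt -0.9999 F [-0.6  0.   0.3] gap 0.0104 q [ 0.32  0.7  -1.1   1.82  0.73  1.08 -0.03]
shift mm [  5.3 -12.3  49.6]
turn -0.17
```

Emit:
servo_tool(series=[12,2,-6,10,-0.1,12,5,-12,20,-0.17,12,5,-12,35,-0.17,12,5,-12,50,-0.17,12,5,-12,50,-0.17])

```text
time: 5.35
position: [0.5436, 0.2112, 0.0724]
orientation: [2.589, 1.754, 0.001]
wrist_force: [-0.6, 0.1, -0.2]
finger_gap: 0.0103
```

```bash
python3 - <<'E'
from h import *
st([.544,.214,.060],YB+np.pi/2)
snap("scene","s2",(200,230,320,330),6)
E
```

```text
t 5.35 pos [0.5436 0.2112 0.0724] yaw 1.191 tilt -0.9999 F [-0.6  0.1 -0.2] gap 0.0103 q [ 0.29  0.78 -1.07  1.86  0.83  1.03  0.05]
shift mm [ 2.8 -0.8 12.4]
turn -0.003
```

View pics/s2.png

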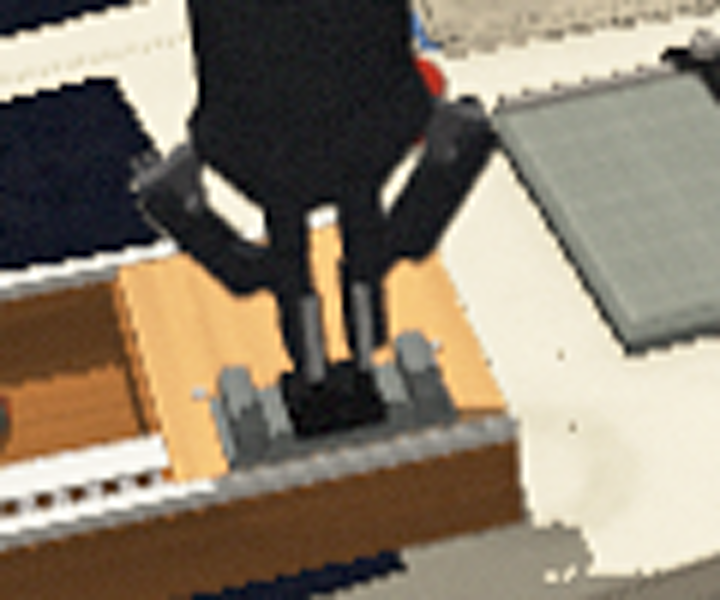

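Emit:
servo_tool(series=[12,1,0,8,0,12,1,0,12,0,12,1,0,15,0,12,1,0,18,0,12,1,0,18,0])

```text
time: 5.9
position: [0.5448, 0.213, 0.0557]
orientation: [2.588, 1.754, 0.004]
wrist_force: [-0.3, -1.4, 3.1]
finger_gap: 0.0102
```

```bash
python3 - <<'E'
from h import *
st([.544,.214,.060],YB+np.pi/2)
E
```

```text
t 5.9 pos [0.5448 0.213  0.0557] yaw 1.191 tilt -0.9999 F [-0.3 -1.4  3.1] gap 0.0102 q [ 0.27  0.8  -1.05  1.87  0.85  1.    0.03]
shift mm [ 0.7 -1.  -4.3]
turn -0.003
```

Emit:
servo_tool(series=[12,0,0,3,0,12,0,0,4,0,12,2,0,4.5,0,12,7,0,4.5,0,12,14,0,4.5,0])

```text
time: 6.4
position: [0.5503, 0.2267, 0.0523]
orientation: [2.588, 1.754, 0.006]
wrist_force: [-2.1, 0.0, 8.8]
finger_gap: 0.0104
```

```bash
python3 - <<'E'
from h import *
st([.544,.214,.052],YB+np.pi/2)
E
```

```text
t 6.4 pos [0.5503 0.2267 0.0523] yaw 1.191 tilt -0.9999 F [-2.1  0.   8.8] gap 0.0104 q [ 0.24  0.81 -1.04  1.84  0.86  1.01  0.02]
shift mm [-14.1  -1.2   0.4]
turn -0.003
```

Emit:
servo_tool(series=[12,8,0,0,0,12,16,0,0,0,12,24,0,0,0,12,32,0,0,0,12,40,0,0,0])

```text
time: 6.9
position: [0.5655, 0.2643, 0.0524]
orientation: [2.588, 1.754, 0.007]
wrist_force: [-0.4, -1.1, 5.9]
finger_gap: 0.0102
```

```bash
python3 - <<'E'
from h import *
st([.544,.214,.052],YB+np.pi/2)
E
```

```text
t 6.9 pos [0.5655 0.2643 0.0524] yaw 1.191 tilt -0.9999 F [-0.4 -1.1  5.9] gap 0.0102 q [ 0.17  0.84 -1.03  1.77  0.86  1.04 -0.  ]
shift mm [-54.7  -1.3   0.6]
turn -0.003
```

Emit:
servo_tool(series=[12,8,0,0,0,12,16,0,0,0,12,24,0,0,0,12,32,0,0,0,12,40,0,0,0])

```text
time: 7.4
position: [0.5807, 0.302, 0.0524]
orientation: [2.588, 1.754, 0.008]
wrist_force: [-1.0, -1.8, 5.8]
finger_gap: 0.0099
```

```bash
python3 - <<'E'
from h import *
st([.544,.214,.052],YB+np.pi/2)
snap("top","t3",(110,165,270,295),2)
E
```

```text
t 7.4 pos [0.5807 0.302  0.0524] yaw 1.191 tilt -0.9999 F [-1.  -1.8  5.8] gap 0.0099 q [ 0.1   0.87 -1.02  1.7   0.86  1.07 -0.02]
shift mm [-95.3  -1.5   0.8]
turn -0.003
```

Emit:
servo_tool(series=[12,8,0,0,0,12,15,0,0,0,12,21,0,0,0,12,26,0,0,0,12,30,0,0,0])

```text
time: 7.95
position: [0.5923, 0.3311, 0.0524]
orientation: [2.587, 1.755, 0.009]
wrist_force: [-1.5, -3.5, 4.4]
finger_gap: 0.0102
```

```bash
python3 - <<'E'
from h import *
st([.544,.214,.052],YB+np.pi/2)
snap("scene","s3",(140,220,300,340),5)
E
```

```text
t 7.95 pos [0.5923 0.3311 0.0524] yaw 1.192 tilt -0.9999 F [-1.5 -3.5  4.4] gap 0.0102 q [ 0.04  0.9  -1.01  1.64  0.86  1.1  -0.02]
shift mm [-126.6   -1.6    0.9]
turn -0.002
```

View pics/s3.png

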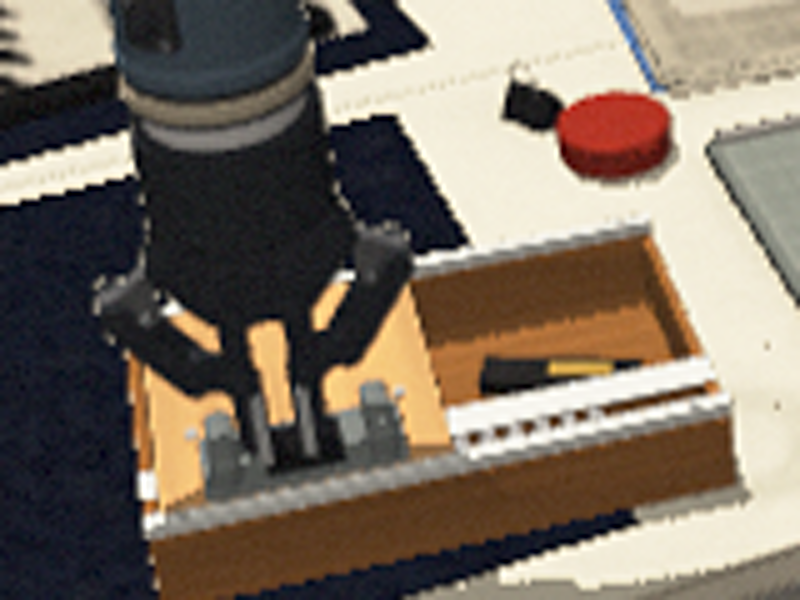

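Emit:
servo_tool(series=[12,4,0,0,0,12,8,0,0,0,12,11,0,0,0,12,14,0,0,0,12,14,0,0,0])

```text
time: 8.5
position: [0.5934, 0.3336, 0.0522]
orientation: [2.577, 1.742, -0.028]
wrist_force: [-16.9, -27.7, 26.5]
finger_gap: 0.0099
```

```bash
python3 - <<'E'
from h import *
st([.544,.214,.052],YB+np.pi/2)
E
```

```text
t 8.5 pos [0.5934 0.3336 0.0522] yaw 1.189 tilt -0.9994 F [-16.9 -27.7  26.5] gap 0.0099 q [ 0.02  0.91 -1.    1.61  0.85  1.14 -0.02]
shift mm [-129.3   -1.3    4.3]
turn -0.005
```

Emit:
servo_tool(series=[12,0,0,0,0,12,0,0,-3,0,12,0,0,-8,0,12,0,0,-16,0,12,0,0,-30,0])

```text
time: 9.0
position: [0.5928, 0.3348, 0.0816]
orientation: [2.577, 1.743, -0.03]
wrist_force: [-0.5, 0.1, -0.0]
finger_gap: 0.0101
```

Emit:
servo_tool(series=[50,0,0,-40,0,60,-30,0,-80,0,70,-60,0,-110,0,80,-60,-40,-140,0,80,-60,-90,-160,0])

```text
time: 9.5
position: [0.4912, 0.317, 0.2436]
orientation: [2.583, 1.737, -0.024]
wrist_force: [-0.5, 1.8, 1.2]
finger_gap: 0.0686
```

```bash
python3 - <<'E'
from h import *
st()
snap("top","t4");im=cv2.imread("pics/t4.png")
a=cv2.resize(im[165:295,110:270],None,fx=4.6,fy=4.6,interpolation=cv2.INTER_CUBIC);cv2.imwrite("pics/t4z.png",a)
for n,z in(("ink_stick_center",.011),("release_top",.06),("bay_floor",.006)):
    for cam in("top","scene"):
        if cam=="scene" and n[0]=="i":snap("scene","s4",(140,220,300,340),5)
        for r in tip_of(n,cam)[:1]: print(cam,n,np.round(r["position"],1),round(r["confidence"],2),np.round(ray(cam,r["position"],z),4))
E
```

```text
t 9.5 pos [0.4912 0.317  0.2436] yaw 1.184 tilt -0.9995 F [-0.5  1.8  1.2] gap 0.0686 q [ 0.16  0.6  -1.21  1.69  0.6   1.3   0.01]
top ink_stick_center [220.3 236.2] 0.79 [0.6003 0.1897 0.011 ]
scene ink_stick_center [250.5 295. ] 0.64 [0.6054 0.189  0.011 ]
top release_top [148.8 237.6] 0.51 [0.5919 0.3309 0.06  ]
scene release_top [202.3 306.5] 0.68 [0.5845 0.3209 0.06  ]
top bay_floor [223.  230.9] 0.64 [0.6127 0.1849 0.006 ]
scene bay_floor [252.8 292.9] 0.74 [0.6143 0.177  0.006 ]
```

View pics/t4z.png

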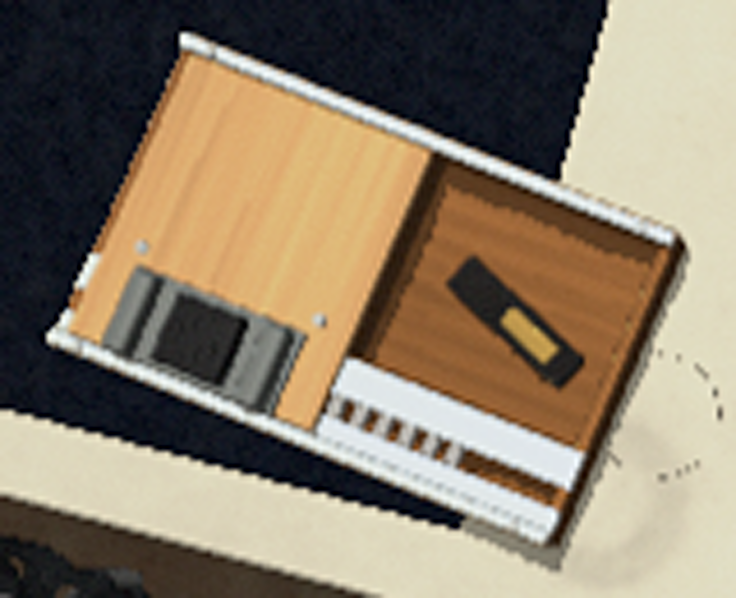

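Cover is fully left with the release up. The stick lies at roughly 45° in the image, not near the box's x axis as described, centred around crop (516,321). I'll use the measured yaw and confirm it by segmenting.

```bash
python3 - <<'E'
from h import *
im=cv2.imread("pics/t4.png");c=im[215:252,200:245].astype(int)
c=cv2.resize(c.astype(np.uint8),None,fx=4,fy=4,interpolation=cv2.INTER_CUBIC).astype(int)
m=((c.max(2)<62)|((c[:,:,1]>120)&(c[:,:,2]>140)&(c[:,:,0]<120))).astype(np.uint8)
n,l,s,ce=cv2.connectedComponentsWithStats(m)
for k in range(1,n):
    if s[k,4]>800:
        r=cv2.minAreaRect(np.argwhere(l==k)[:,::-1].astype(np.float32));pts=cv2.boxPoints(r)/4+[200,215]-.4
        w=np.array([ray("top",p,.016) for p in pts]);e=[w[1]-w[0],w[2]-w[1]];e=max(e,key=np.linalg.norm)
        print(s[k],w.mean(0).round(4),np.linalg.norm(w[1]-w[0]),np.linalg.norm(w[2]-w[1]),"yaw",np.arctan2(e[1],e[0])%np.pi)
pts=np.array([[448,290],[478,255],[583,355],[560,388]])/4.6+[110,165]-.4
w=np.array([ray("top",p,.016) for p in pts]);print(w.mean(0),w.round(3)[:,:2].tolist());e=w[2]+w[3]-w[0]-w[1];print(np.arctan2(e[1],e[0])%np.pi)
st([*w.mean(0)[:2],.12],.85-np.pi/2)
E
```

```text
[  30   25  118  112 3303] [0.603 0.186 0.016] 0.02010743817541149 0.07531971492523891 yaw 0.8194389329685721
[ 77  70  47  44 870] [0.5978 0.1796 0.016 ] 0.00932250253468761 0.029584729753475994 yaw 0.795051493538304
[0.60345596 0.18499088 0.016     ] [[0.619, 0.219], [0.636, 0.205], [0.588, 0.153], [0.572, 0.164]]
0.8402712131408423
t 9.9 pos [0.4912 0.3162 0.24  ] yaw 1.187 tilt -0.9994 F [-0.2 -0.1 -0.5] gap 0.0683 q [ 0.16  0.61 -1.21  1.69  0.61  1.3   0.01]
shift mm [-75.6 151.6 124.6]
turn -1.233
```

Emit:
servo_tool(series=[42,-15,30,10,0.148,42,-30,60,20,0.296,42,-45,90,30,0.444,42,-60,120,50,0.592,42,-75,150,80,0.74])

```text
time: 10.4
position: [0.6045, 0.1865, 0.1645]
orientation: [3.033, 0.678, -0.009]
wrist_force: [0.8, 0.3, 1.1]
finger_gap: 0.0357
```

Emit:
servo_tool(series=[42,0,0,0,0.148,42,0,0,0,0.296,42,0,0,0,0.444,42,0,0,0,0.592,42,0,0,0,0.74])

```text
time: 10.9
position: [0.6049, 0.1858, 0.1635]
orientation: [3.071, -0.476, 0.008]
wrist_force: [0.0, -0.4, 0.1]
finger_gap: 0.0358
```

Emit:
servo_tool(series=[42,0,0,0,0.148,42,0,0,0,0.296,42,0,0,0,0.444,42,0,0,0,0.458,42,0,0,0,0.458])

```text
time: 11.4
position: [0.6051, 0.1855, 0.1629]
orientation: [2.885, -1.158, 0.019]
wrist_force: [0.3, -0.5, 0.1]
finger_gap: 0.036
```

```bash
python3 - <<'E'
from h import *
st([.603,.186,.07],.82-np.pi/2)
E
```

```text
t 11.4 pos [0.6051 0.1855 0.1629] yaw -0.763 tilt -0.9994 F [ 0.3 -0.5  0.1] gap 0.036 q [ 0.09  0.56 -0.68  1.67  0.42  1.07 -1.49]
shift mm [-4.1 -1.3 92.8]
turn -0.013
```

Emit:
servo_tool(series=[40,-2,-1,30,-0.013,40,-4,-1,60,-0.013,40,-4,-1,80,-0.013,40,-4,-1,93,-0.013,40,-4,-1,93,-0.013])

```text
time: 11.9
position: [0.602, 0.1849, 0.0678]
orientation: [2.891, -1.138, 0.014]
wrist_force: [0.0, 0.3, -0.4]
finger_gap: 0.0342
```

```bash
python3 - <<'E'
from h import *
st([.603,.186,.009],.82-np.pi/2)
snap("scene","s5",(180,220,320,325),5.5)
E
```

```text
t 11.9 pos [0.602  0.1849 0.0678] yaw -0.749 tilt -0.9993 F [ 0.   0.3 -0.4] gap 0.0342 q [ 0.06  0.66 -0.62  1.75  0.51  0.92 -1.55]
shift mm [-1.2 -3.2 58.7]
turn 0.001
```

View pics/s5.png

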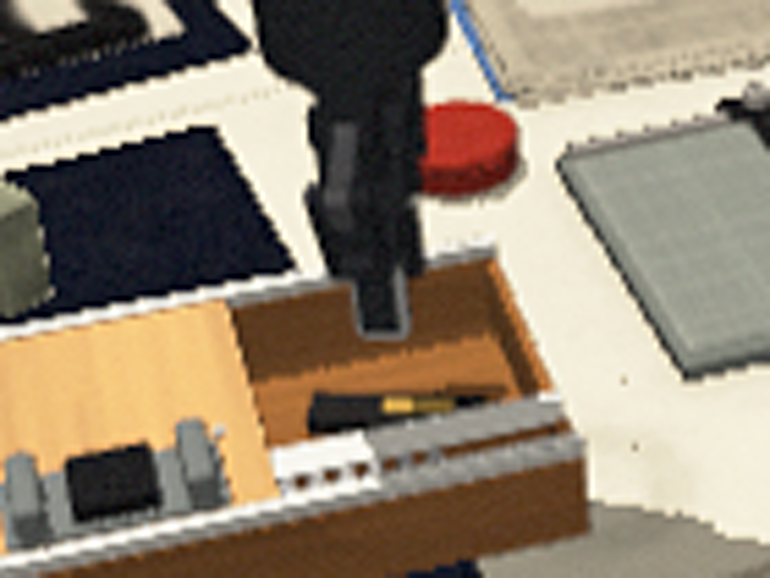

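Emit:
servo_tool(series=[40,-1,-3,20,0,40,-1,-3,38,0,40,-1,-3,50,0,40,-1,-3,57,0,40,-1,-3,59,0])

```text
time: 12.45
position: [0.6034, 0.1861, 0.009]
orientation: [2.891, -1.138, 0.015]
wrist_force: [0.9, -0.2, 0.2]
finger_gap: 0.0342
```

```bash
python3 - <<'E'
from h import *
st([.603,.186,.009],.82-np.pi/2)
E
```

```text
t 12.45 pos [0.6034 0.1861 0.009 ] yaw -0.749 tilt -0.9994 F [ 0.9 -0.2  0.2] gap 0.0342 q [ 0.02  0.74 -0.58  1.77  0.57  0.82 -1.6 ]
shift mm [-0.3  0.3  0. ]
turn 0.001
```

Emit:
servo_tool(series=[0,0,0,0,0,0,0,0,0,0,0,0,0,0,0,0,0,0,0,0,0,0,0,0,0], squeeze=40)

```text
time: 12.95
position: [0.6035, 0.186, 0.0092]
orientation: [2.891, -1.138, 0.015]
wrist_force: [-0.9, -1.0, -1.0]
finger_gap: 0.0183
```

Emit:
servo_tool(series=[0,0,0,0,0,0,0,0,-10,0,0,0,0,-25,0,0,0,0,-45,0,0,0,0,-60,0])

```text
time: 13.45
position: [0.6044, 0.1889, 0.0717]
orientation: [2.893, -1.138, 0.018]
wrist_force: [0.9, -0.4, -0.4]
finger_gap: 0.0185
```

```bash
python3 - <<'E'
from h import *
st([.43,-.33,.2],2.724)
snap("scene","s6",(180,200,320,305),5.5)
E
```

```text
t 13.45 pos [0.6044 0.1889 0.0717] yaw -0.749 tilt -0.9994 F [ 0.9 -0.4 -0.4] gap 0.0185 q [ 0.05  0.66 -0.63  1.74  0.51  0.92 -1.55]
shift mm [ 228.6  501.7 -110.2]
turn -0.332
```

View pics/s6.png

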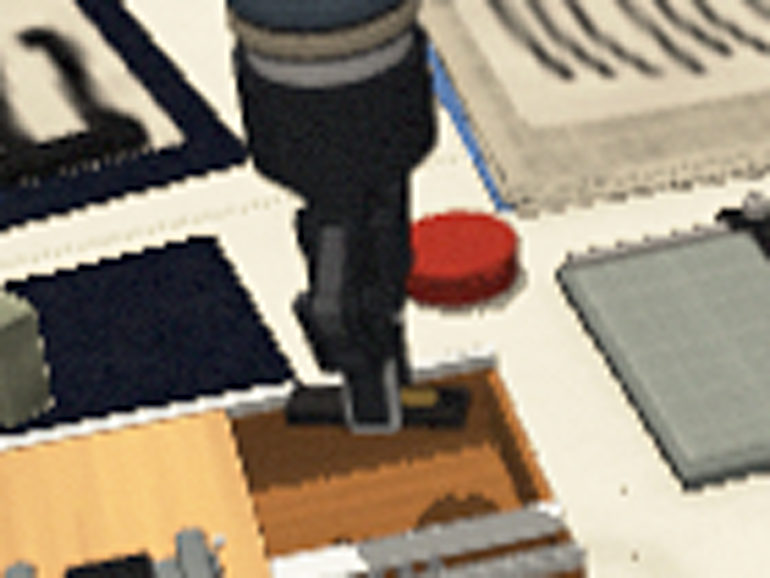

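Emit:
servo_tool(series=[0,8,18,-30,0,0,25,55,-60,0,0,43,95,-90,0,0,62,136,-105,0,0,80,177,-110,0])

```text
time: 14.0
position: [0.5439, 0.0083, 0.1926]
orientation: [2.897, -1.139, 0.03]
wrist_force: [1.4, -2.2, -0.2]
finger_gap: 0.0188
```

Emit:
servo_tool(series=[0,18,41,0,0,0,37,82,0,0,0,55,123,0,0,0,74,163,0,0,0,92,202,0,0])

```text
time: 14.5
position: [0.4728, -0.2039, 0.1998]
orientation: [2.896, -1.139, 0.031]
wrist_force: [1.3, -0.3, -0.2]
finger_gap: 0.0186
```

```bash
python3 - <<'E'
from h import *
st([.431,-.329,.12],2.724)
E
```

```text
t 14.5 pos [ 0.4728 -0.2039  0.1998] yaw -0.749 tilt -0.9994 F [ 1.3 -0.3 -0.2] gap 0.0186 q [ 0.87  0.3  -0.68  1.93  0.27  0.97 -0.68]
shift mm [ 52.2 118.4  83.7]
turn -0.331
```

Emit:
servo_tool(series=[0,10,24,10,-0.08,0,21,48,25,-0.16,0,31,72,45,-0.24,0,42,96,65,-0.331,0,52,118,80,-0.331])

```text
time: 15.0
position: [0.4301, -0.3296, 0.1229]
orientation: [3.042, -0.647, 0.023]
wrist_force: [0.1, 0.5, -1.1]
finger_gap: 0.0187
```

```bash
python3 - <<'E'
from h import *
st([.431,-.329,.05],2.724)
im=get_image("top")[:,:,::-1][270:350,400:500];im2=get_image("scene")[:,:,::-1][180:280,380:500]
out=np.zeros((400,800,3),np.uint8);out[:304,:380]=cv2.resize(im,(380,304),interpolation=cv2.INTER_CUBIC);out[:350,380:]=cv2.resize(im2,(420,350),interpolation=cv2.INTER_CUBIC)
cv2.imwrite("pics/p7.png",out)
for r in tip_of("stone_center","scene")[:1]: print(r["confidence"],ray("scene",r["position"],.0075))
E
```

```text
t 15.0 pos [ 0.4301 -0.3296  0.1229] yaw -0.419 tilt -0.9994 F [ 0.1  0.5 -1.1] gap 0.0187 q [ 1.07  0.45 -0.65  1.95  0.39  0.84 -0.21]
shift mm [-1.  -3.  72.8]
turn -0.001
0.64 [ 0.4258743  -0.32226919  0.0075    ]
```

View pics/p7.png

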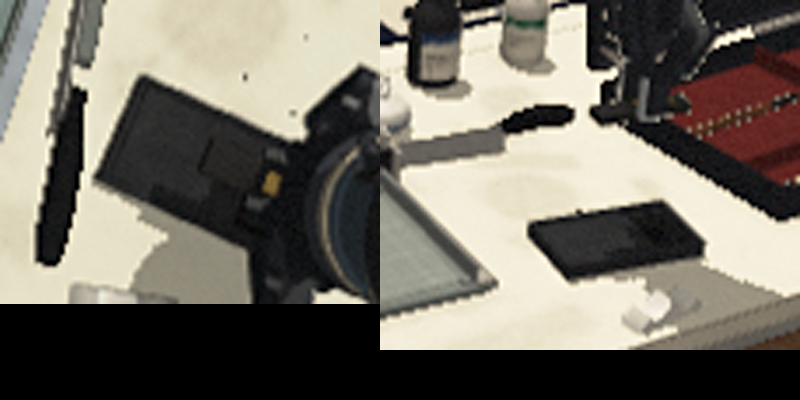

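Emit:
servo_tool(series=[0,0,-4,30,0,0,0,-5,55,0,0,0,-5,75,0,0,0,-5,90,0,0,0,-5,96,0])

```text
time: 15.65
position: [0.4326, -0.3278, 0.0259]
orientation: [3.042, -0.653, 0.019]
wrist_force: [-0.1, 0.1, -0.9]
finger_gap: 0.0184
```

```bash
python3 - <<'E'
from h import *
st([.432,-.327,.0185],2.724)
print(R.from_rotvec(get_obs()["orientation"]).as_matrix().round(3))
E
```

```text
t 15.65 pos [ 0.4326 -0.3278  0.0259] yaw -0.423 tilt -0.9995 F [-0.1  0.1 -0.9] gap 0.0184 q [ 0.98  0.58 -0.55  2.01  0.53  0.67 -0.34]
shift mm [-1.  -0.7  7.3]
turn -0.005
[[ 0.912 -0.411  0.006]
 [-0.41  -0.911 -0.033]
 [ 0.019  0.027 -0.999]]
```

Emit:
servo_tool(series=[0,-1,-1,3,0,0,-1,-1,5,0,0,-1,-1,6,0,0,-1,-1,7,0,0,-1,-1,7,0])

```text
time: 16.15
position: [0.4323, -0.327, 0.0192]
orientation: [3.041, -0.653, 0.02]
wrist_force: [-0.2, -0.3, -0.5]
finger_gap: 0.0183
```

```bash
python3 - <<'E'
from h import *
st([.432,-.327,.0185],2.724)
E
```

```text
t 16.15 pos [ 0.4323 -0.327   0.0192] yaw -0.423 tilt -0.9994 F [-0.2 -0.3 -0.5] gap 0.0183 q [ 0.97  0.59 -0.54  2.01  0.54  0.65 -0.35]
shift mm [-0.3  0.1  0.7]
turn -0.005
```

Emit:
servo_tool(series=[0,0,0,1,0,0,0,0,1.5,0,0,0,0,2,0,0,0,0,2,0])

```text
time: 16.55
position: [0.4324, -0.3272, 0.0179]
orientation: [3.04, -0.654, 0.02]
wrist_force: [-1.4, 0.7, 6.6]
finger_gap: 0.0184
```

Emit:
servo_tool(series=[24,0,0,-0.5,0,30,0,0,-0.5,0,38,0,0,-0.5,0,45,0,0,-0.5,0,45,0,0,-0.5,0])

```text
time: 17.05
position: [0.4323, -0.3271, 0.0182]
orientation: [3.04, -0.654, 0.02]
wrist_force: [1.0, 0.6, -0.8]
finger_gap: 0.0384
```

Emit:
servo_tool(series=[45,0,0,-5,0,45,0,0,-20,0,45,0,0,-50,0,45,0,0,-90,0,45,0,0,-130,0])

```text
time: 17.55
position: [0.4315, -0.3223, 0.1504]
orientation: [3.041, -0.653, 0.02]
wrist_force: [0.7, -1.5, 0.1]
finger_gap: 0.0382
```

```bash
python3 - <<'E'
from h import *
st([.30,-.55,.23],None)
E
```

```text
t 17.55 pos [ 0.4315 -0.3223  0.1504] yaw -0.423 tilt -0.9994 F [ 0.7 -1.5  0.1] gap 0.0382 q [ 1.09  0.41 -0.68  1.93  0.36  0.9  -0.2 ]
shift mm [-25.  263.7 -72.7]
```

Emit:
servo_tool(series=[45,-3,20,-30,0,45,-8,60,-60,0,45,-12,105,-73,0,45,-16,150,-73,0,45,-20,195,-73,0])

```text
time: 18.05
position: [0.332, -0.4908, 0.231]
orientation: [3.039, -0.652, 0.024]
wrist_force: [-0.1, -0.0, 0.5]
finger_gap: 0.0388
```

```bash
python3 - <<'E'
from h import *
st()
im=get_image("top")[:,:,::-1]
for n,z in(("ink_stick_center",.02),("stone_center",.0075),("dropper",0),("release_top",.06)):
    for r in tip_of(n,"top")[:1]: print(n,round(r["confidence"],2),ray("top",r["position"],z).round(3))
s=get_image("scene")[:,:,::-1]
out=np.zeros((560,800,3),np.uint8);Z=lambda a,w,h:cv2.resize(a,(w,h),interpolation=cv2.INTER_CUBIC)
out[:280,:400]=Z(im[285:355,405:505],400,280);out[:280,400:]=Z(s[210:280,390:490],400,280)
out[280:,:345]=Z(im[165:295,110:270],345,280);out[280:,345:]=Z(s[210:340,140:351],455,280)
cv2.imwrite("pics/f.png",out)
E
```

```text
t 18.05 pos [ 0.332  -0.4908  0.231 ] yaw -0.422 tilt -0.9993 F [-0.1 -0.   0.5] gap 0.0388 q [ 1.39  0.39 -0.65  1.73  0.29  1.08  0.23]
ink_stick_center 0.9 [ 0.431 -0.326  0.02 ]
stone_center 0.88 [ 0.436 -0.33   0.008]
dropper 0.75 [ 0.691 -0.339  0.   ]
release_top 0.61 [0.585 0.335 0.06 ]
```

View pics/f.png

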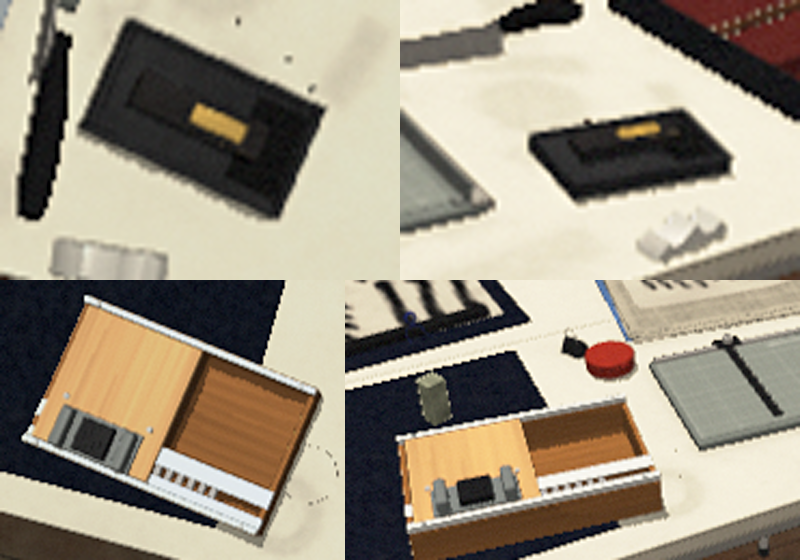

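The picture shows the stick flat on the middle of the stone, the cover fully left with the release up, and the right bay empty. The arm is clear, so I'll hand it in.

```bash
python3 -c "
from station import *
print(sign_off())"
```

```text
the job is handed in; nothing more can be done
None
```

I handed the job in at about 18 s of the 48 s allowed, and the final pictures show it done as asked.

- **Cover:** I held the release down and slid the cover left to its hard stop, where it pushed back with about 32 N. I took the sideways push off before letting the release up. The last pictures show the cover fully left, the release up and the right bay empty. I did not push the cover to test the lock.
- **Ink stick:** I lifted it from the right bay and lowered it onto the stone until it touched at about 7 N, then let go. It lies flat along the stone's long axis. The last check put its centre within about 5 mm of the stone's centre.
- **Water dropper:** the arm did not touch it. It reads as standing where it was, to within detector scatter of about 1 cm.

Two checks disagreed:
- The stick lay about 1.2 rad from the box's x axis, not within 0.25 rad as described. I gripped it at the measured angle.
- After the slide, the two cameras put the release about 1 cm apart. Reaching the hard stop and the pictures both say the cover is fully open.

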